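Find the blind dowel hole in a primed frame rail by feel

ROBOT

A 6-joint arm with a two-finger parallel gripper is mounted at the origin on the work surface. World frame = base frame: x ahead of the robot, y to its left, z up, the work surface at z = 0. Lengths are in m, angles in rad, forces in N, time in s.
With the tool pointing down it reaches from about 0.35 to 0.8 m from the base axis. Payload 7.3 kg.
Tool frame: the origin (TCP) lies between the finger pads; the fingertips stand 25 mm ahead of it and the grasp point (between the pads) lies 6 mm ahead of it (r.tip_extent is the distance from the TCP to the fingertips, in m); z points along the fingers, y is the direction in which the jaws open and shut (so a half turn about z gives the same grasp; the last joint's range is limited). The gripper opens to 85 mm and grips with 20 to 120 N. Pads are 22 mm wide; open, the fingers measure 114 mm over their backs; the gripper's body (76 mm by 85 mm) begins 54 mm behind the grasp point. The pads swing forward as they close: fully open they stand 13 mm farther back than shut.
Start: joints at [-1.449, 0.342, 1.524, -0, 1.275, -0.146], TCP at [0.139, -0.506, 0.256] pointing down, gripper open.
Joint ranges: [-2.53, 2.53], [-0.77, 2.02], [0.04, 2.7], [-1, 4.14], [0.28, 2.66], [-3.11, 3.11]. Speed limits (rad/s): [2.57, 2.57, 3.14, 3.14, 3.14, 3.14].

INTERFACE

Orientations are given as a unit quaternion [x, y, z, w].
In Python, from workcell import r, command_gripper, optics gives the robot as it stands. The module is installed in compiled form; this text tells all that it offers. Calls block until the motion is done:
- r.reach(position, orientation): joint-space move of the TCP to a pose.
- r.move_straight(position, orientation=None, speed=0.15, max_force=None): straight line of the TCP; orientation=None keeps the orientation; speed is the mean speed in m/s. With max_force (N) it stops when the force on the tool has changed by that much, and returns True; else False.
- r.movej(angles): joint-space move.
- command_gripper(opening, force=None): finger opening in m; force is the grip in N (None keeps the last); returns when the fingers have stopped.
- r.hold(seconds).
- r.solve_ik(position, orientation): joint angles nearest the present ones, or None.
- r.read_state(): the state.
- optics.get_image(name): name is "scene" or "top" or "wrist"; returns (picture, depth): 420x560x3 uint8, red, green, blue; 420x560 float32, m along the optical axis (not along the pixel's ray), 0 where there is no reading.
- optics.camera_model(name): a dict with "K" (3x3 intrinsics, pixels), "R" (3x3) and "t" (3): a world point X has camera coordinates R X + t; the wrist camera has in their place "tool_from_camera" (4x4, takes a point from camera to tool coordinates, whose origin is the TCP and whose axes are the flange's). Camera axes: x right, y down, z forward; pixel columns grow to the right and rows downward; lengths in m; the calibration is good to about 2 mm. The wrist camera is an equidistant fisheye: a pixel r from the principal point sees the ray r / f radians off the axis. A picture is of the moment at which its call begins: read the wrist's pose just before it. camera_model takes no time and is no camera call.
A pose or a line that the arm cannot do raises r.PlanningError and nothing moves.
- r.finish_job(): hands the job in, once; it reports no verdict.
The state is a dict: "time_s": time; "joint_positions": joint angles; "dq": joint speeds; "tau": joint torques, N m; "eef_pos": TCP position; "eef_rot": TCP orientation; "contact_force": force on the tool from outside, world axes, zero at the start; "torque": the same for the moment, N m; "grip_width": finger opening in m.
Only numpy, scipy, OpenCV 4.12 (cv2) and the standard library are available. Lean on these libraries where they do the work, as an engineer would, in place of code of your own. Each camera call takes 0.05 s, during which the arm holds its last target. There are 200 camera calls.

TASK

Take the wooden dowel out of its stand, stand its tip upright on the cream rail's top face close to the blue end blocks, and slide the tip along the rail's centre line, away from the blue blocks, until it drops into the unmarked blind hole. Seat the dowel fully home in the hole, let go of it and leave it standing; do not knock the other things on the bench about.

Things in the scene. Friction and masses are not known exactly. Their poses are not given: they have to be found in the camera images.
- dowel_mid (a point): Centre (half-way up) of the loose round wooden dowel, 14 mm in diameter, 90 mm long, 30 g or so; z is its long axis, up. Its lower end (the tip) is 45 mm below this point and tapers over the last 3 mm to a flat 10 mm across. It starts upright in the stand's socket with its top 65 mm above the stand and comes straight up after 25 mm.
- dowel_tip (a point): Centre of the flat lower end (tip) of the dowel, 45 mm below its centre along its axis; z points up the dowel.
- stand: Dark wooden block 80 x 80 x 40 mm fixed to the bench, with a socket 15.5 mm wide and 25 mm deep in the middle of its top, in which the dowel starts. Origin: centre of its underside, on the bench.
- jig: Plywood jig board fixed to the bench, 120 mm (its x) x 360 mm (its y) x 12 mm thick. Two brown fences run along its y at x = -33 and +33 mm, 18 mm wide, tops 40 mm above the bench; a blue block sits on each at the -y end (y -180 to -145 mm), tops 50 mm above the bench. Origin: centre of its underside, z up. A cream rail is held fixed between the fences, shifted along y by a different amount each time.
- jig_start (a point): Point on the rail's flat, level, rigid top face, on its centre line, near the blue blocks: jig x = 0, y = -80 mm, 52 mm above the bench. Axes as the jig. Rail: 45 mm wide (x +-22.5), 400 mm long. The face is plain within 40 mm of here. Set the tip down within 20 mm of this point, then slide it towards +y along x = 0.
- jig_far (a point): Far end of the stretch to search: jig x = 0, y = +65 mm, on the rail's top face, 52 mm above the bench; axes as the jig. The one hole (round, blind, vertical, 16 mm wide, 1.5 mm chamfer, 25 mm deep, floor 27 mm above the bench) lies on the centre line anywhere from y = -30 to +55 mm; its place is not given. The 14 mm dowel has 1 mm of play all round in it.
- glue_mid (a point): Bystander: centre of a jar of glue, 60 mm across, 130 mm tall, red cap, green label.
- sander_mid (a point): Bystander: centre of a cork sanding block with a blue sole, 67 x 102 x 33 mm.
- mallet_grip (a point): Bystander: handle of a hammer lying on the bench.

How it is judged:
On the way, in this order (a step that is already met when the one before it is completed fails the run):
1. the dowel's tip touches the rail's top face near the blue blocks (its tip between 145 and 58 mm from the jig's middle, on the blue side) (z of dowel_tip in the frame of jig between 0.0485 and 0.0533 m and x of dowel_tip in the frame of jig between -0.021 and 0.021 m and y of dowel_tip in the frame of jig between -0.145 and -0.058 m), for 0.1 s.
2. the tip touches the face further along, on the way to the hole (55 to 36 mm from the jig's middle, on the blue side) (z of dowel_tip in the frame of jig between 0.0485 and 0.0533 m and x of dowel_tip in the frame of jig between -0.021 and 0.021 m and y of dowel_tip in the frame of jig between -0.055 and -0.036 m), for 0.02 s.
At the end, for the whole second after the job is handed in: the dowel stands in the rail's blind hole with its tip within 4 mm of the hole's floor (tip less than 31 mm above the bench, within 12 mm of the rail's centre line), within 0.15 rad of upright, at rest and released (z of dowel_tip in the frame of jig between 0.022 and 0.031 m and y of dowel_tip in the frame of jig between -0.05 and 0.08 m and x of dowel_tip in the frame of jig between -0.012 and 0.012 m and angle between dowel_tip's own z axis and vertical below 0.15 rad and linear speed of dowel below 0.02 m/s); the robot touches nothing.
It fails at once if the glue is moved more than 30 mm (distance of glue_mid from where it was at the start of the episode above 0.03 m).
It fails at once if the sander is moved more than 30 mm (distance of sander_mid from where it was at the start of the episode above 0.03 m).
It fails at once if the hammer is moved more than 30 mm (distance of mallet_grip from where it was at the start of the episode above 0.03 m).
It also fails if it takes over 64 s, if anything falls off the work surface, if the arm or the gripper's body presses on something with over 40 N, if the wrist force passes 120 N, or if a joint passes its speed limit or range.

## Working session

There is one attempt and no reset: what is moved stays moved. The work goes in short steps, each a Python script; the robot and the scene stay as the last script left them, time stands still between calls to the robot, and variables do not carry over. Pictures are saved under pics/ and viewed, about 8 in all and at most 12, crops included, and the job is handed in when it is done.

```bash
mkdir -p pics; python3 - <<'E'
from workcell import r, optics
import cv2, numpy as np
for n in ("scene","top"):
    im,d=optics.get_image(n); np.savez(f"pics/{n}0.npz",im=im,d=d)
    cv2.imwrite(f"pics/{n}0.png",im[:,:,::-1])
    m=optics.camera_model(n); print(n,np.round(m["K"],1).tolist(),np.round(m["R"],3).tolist(),np.round(m["t"],3), (d>0).mean())
s=r.read_state(); print(s["time_s"],s["eef_pos"],s["eef_rot"],s["contact_force"],s["grip_width"])
E
```

```text
scene [[435.7, 0.0, 278.8], [0.0, 435.7, 216.7], [0.0, 0.0, 1.0]] [[-0.892, 0.453, -0.008], [0.274, 0.525, -0.806], [-0.361, -0.72, -0.593]] [ 0.58  -0.096  1.288] 0.9960799319727891
top [[387.2, 0.0, 276.9], [0.0, 387.2, 211.6], [0.0, 0.0, 1.0]] [[-0.016, -1.0, -0.011], [-0.985, 0.018, -0.174], [0.174, 0.008, -0.985]] [-0.019  0.618  0.84 ] 0.9960799319727891
0.1 [ 0.13891324 -0.50596937  0.25569607] [ 9.91045673e-01  1.33521571e-01  8.48163786e-06 -6.81159593e-04] [-3.61093593e-01 -2.90366503e-05 -2.34296867e-01] 0.08547323714482905
```

View pics/top0.png

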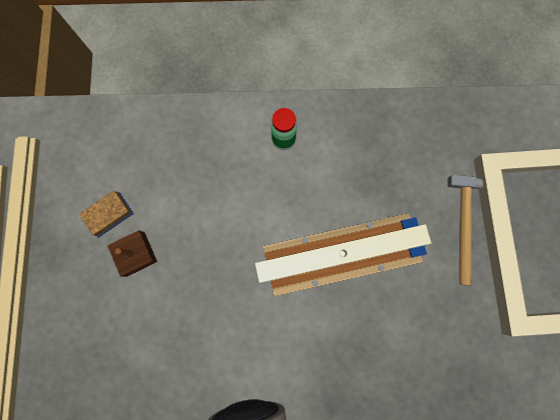

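View pics/scene0.png

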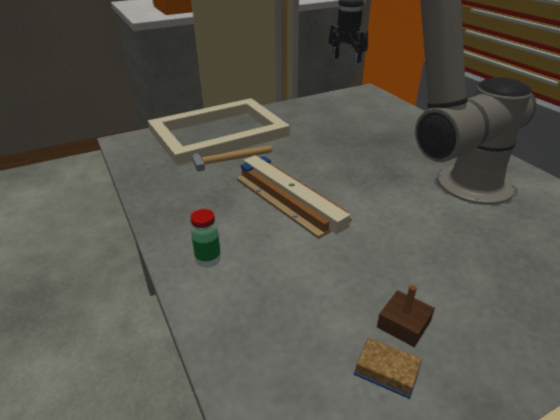

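The top view shows the stand at about (132,253), with the dowel top near (117,251). The jig is centred near (343,253), with the blue blocks at (410,222) and (418,250) and the hole at about (343,253). In the scene view, the dowel stands in its stand at (410,300) and the hammer lies beyond the blue end.

```bash
cat > h.py <<'E'
import cv2, numpy as np
from workcell import r, optics, command_gripper
def cast(n,uv,z):
    m=optics.camera_model(n); K,R,t=(np.array(m[k]) for k in("K","R","t"))
    uv=np.atleast_2d(uv).astype(float); d=np.c_[uv,np.ones(len(uv))]@np.linalg.inv(K).T@R
    c=-R.T@t; return c+d*((z-c[2])/d[:,2])[:,None]
def cloud(n,d):
    m=optics.camera_model(n); K,R,t=(np.array(m[k]) for k in("K","R","t"))
    v,u=np.mgrid[:420,:560]; p=np.stack([u,v,np.ones_like(u)],-1)@np.linalg.inv(K).T*d[...,None]
    return (p-t)@R
E
cat > a.py <<'E'
from h import *
f=np.load("pics/top0.npz"); im,d=f["im"],f["d"]; P=cloud("top",d); hsv=cv2.cvtColor(im,cv2.COLOR_RGB2HSV)
def blobs(mask,roi,mn=15):
    k=np.zeros_like(mask); x0,y0,x1,y1=roi; k[y0:y1,x0:x1]=mask[y0:y1,x0:x1]
    n,l,s,c=cv2.connectedComponentsWithStats(k.astype(np.uint8)); return [(l==i) for i in np.argsort(-s[:,4]) if i and s[i,4]>=mn]
J=(240,200,445,305)
H,S,V=[hsv[...,i].astype(int) for i in range(3)]
print("px rail",hsv[240,390],"fence",hsv[291,280],"blue",hsv[223,410],"hole",hsv[253,343],"stand",hsv[265,135],"dowel",hsv[251,117])
rail=blobs((V>150)&(S<90),J)[0]
def rect(mask,z):
    c=max(cv2.findContours(mask.astype(np.uint8),0,1)[0],key=cv2.contourArea)
    w=cast("top",c[:,0],z)[:,:2]; q=cv2.minAreaRect((w*1000).astype(np.float32)); return q,cv2.boxPoints(q)
print("rail",rect(rail,.052),"z",np.median(P[rail][:,2]))
for b in blobs((H>100)&(H<125)&(S>120),J): print("blue",b.sum(),cast("top",np.argwhere(b).mean(0)[::-1],.05),np.median(P[b][:,2]))
c,h=cv2.findContours(rail.astype(np.uint8),cv2.RETR_CCOMP,1)
for i,k in enumerate(c):
    if h[0][i][3]>=0: print("hole",k[:,0].mean(0),len(k),cast("top",k[:,0].mean(0),.052))
# stand by height
R=np.zeros(d.shape,bool); R[220:285,95:165]=1
t=R&(abs(P[...,2]-.04)<.008); print("stand",t.sum(),rect(t,.04))
t=R&(P[...,2]>.06); print("dowel",t.sum(),P[t].max(0),P[t].min(0),np.median(P[t],0))
t=R&(P[...,2]>.097); print("dtop",t.sum(),cast("top",np.argwhere(t).mean(0)[::-1],.105))
s=np.load("pics/scene0.npz");Q=cloud("scene",s["d"]);R=np.zeros(d.shape,bool);R[275:345,370:440]=1
t=R&(Q[...,2]>.06); print("scene dowel",t.sum(),np.median(Q[t],0),Q[t].max(0))
E
python3 a.py
python3 - <<'E'
import cv2
im=cv2.imread("pics/top0.png")
a=cv2.resize(im[195:310,240:445],None,fx=3.9,fy=3.9,interpolation=cv2.INTER_CUBIC);cv2.imwrite("pics/jigcrop.png",a)
E
```

```text
px rail [ 28  33 227] fence [ 18 102 195] blue [108 197 131] hole [ 30  16 232] stand [ 10 156  77] dowel [ 13 164 134]
rail (((520.4658203125, -178.0157470703125), (46.65730667114258, 402.2101745605469), 11.751913070678711), array([[ 456.6662  ,   14.122451],
       [ 538.5861  , -379.65686 ],
       [ 584.26544 , -370.15393 ],
       [ 502.34552 ,   23.625366]], dtype=float32)) z 0.052135146936610824
blue 132 [[ 0.52152227 -0.34803877  0.05      ]] 0.05043761106222121
blue 128 [[ 0.58696609 -0.33426359  0.05      ]] 0.050611366675810614
hole [344. 256.] 4 [[ 0.51316609 -0.18019508  0.052     ]]
hole [344.35294118 252.        ] 17 [[ 0.52217921 -0.18141406  0.052     ]]
stand 1216 (((530.0203857421875, 313.01971435546875), (81.76529693603516, 82.16585540771484), 25.31824493408203), array([[475.4957 , 332.67322],
       [510.63364, 258.39966],
       [584.54504, 293.3662 ],
       [549.4071 , 367.63977]], dtype=float32))
dowel 93 [0.53649328 0.31988729 0.93466827] [ 0.46176327 -0.03697838  0.06127042] [0.52898475 0.30960675 0.10104804]
dtop 52 [[0.52668259 0.30618443 0.105     ]]
scene dowel 171 [0.53626476 0.31816935 0.08926809] [1.00815366 0.7161459  0.69028381]
```

View pics/jigcrop.png

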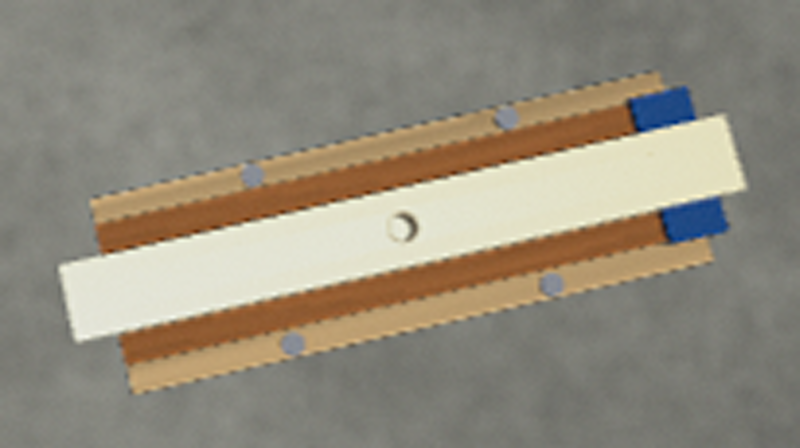

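The crop shows the hole at crop (402,228), which is pixel (343,253.5), and the rail over the jig with blue at the +u end. The jig origin is about (0.521,-0.182), with +y along (-0.204,0.979). The rail and blue-block fits agree within 1 mm. The stand centre is about (0.530,0.313), and the dowel depth agrees. Next I'll refine with the wrist camera over both.

```bash
cat >> h.py <<'E'
from scipy.spatial.transform import Rotation as Rn
ey=np.array([-.2037,.979]); ex=np.array([.979,.2037]); O=np.array([.5211,-.1821])
ph=np.radians(5.87); Q=[np.cos(ph),np.sin(ph),0,0]
def J(x,y): return O+x*ex+y*ey
def jig(p): p=np.asarray(p)[...,:2]-O; return np.stack([p@ex,p@ey],-1)
def wrist(name):
    s=r.read_state(); im,d=optics.get_image("wrist"); np.savez(f"pics/{name}.npz",im=im,d=d,p=s["eef_pos"],q=s["eef_rot"])
    cv2.imwrite(f"pics/{name}.png",im[:,:,::-1]); return im,wcloud(d,s["eef_pos"],s["eef_rot"])
def wray():
    m=optics.camera_model("wrist"); K=np.array(m["K"]); v,u=np.mgrid[:420,:560]
    x,y=(u-K[0,2])/K[0,0],(v-K[1,2])/K[1,1]; th=np.hypot(x,y)+1e-9; k=np.tan(np.minimum(th,1.5))/th
    return np.stack([x*k,y*k,np.ones_like(x)],-1),np.array(m["tool_from_camera"])
def wcloud(d,p,q):
    ray,T=wray(); c=ray*d[...,None]; return (c@T[:3,:3].T+T[:3,3])@Rn.from_quat(q).as_matrix().T+p
def wplane(p,q,z):   # every pixel cast on height z
    ray,T=wray(); A=Rn.from_quat(q).as_matrix(); D=ray@(A@T[:3,:3]).T; c=A@T[:3,3]+p
    return c+D*((z-c[2])/D[...,2])[...,None]
E
python3 - <<'E'
from h import *
print(np.round(jig(cast("top",[[343.1,253.5]],.052)),4))
print(np.array(optics.camera_model("wrist")["tool_from_camera"]).round(3).tolist())
r.reach([*J(0,-.03),.30],Q); wrist("wj")
r.reach([.53,.313,.22],Q); wrist("ws"); print(r.read_state()["joint_positions"],r.read_state()["time_s"])
a=[cv2.imread(f"pics/{n}.png") for n in("wj","ws")]
cv2.imwrite("pics/w2.png",cv2.resize(np.hstack(a),(800,300),interpolation=cv2.INTER_AREA))
E
```

```text
[[-0.0015  0.0041]]
[[-0.001, -0.965, -0.261, 0.065], [1.0, -0.001, -0.001, -0.001], [0.001, -0.261, 0.965, -0.118], [0.0, 0.0, 0.0, 1.0]]
[ 4.07101487e-01  5.36249765e-01  1.31372604e+00 -2.79612990e-04
  1.29113748e+00  1.77465809e+00] 3.9
```

View pics/w2.png

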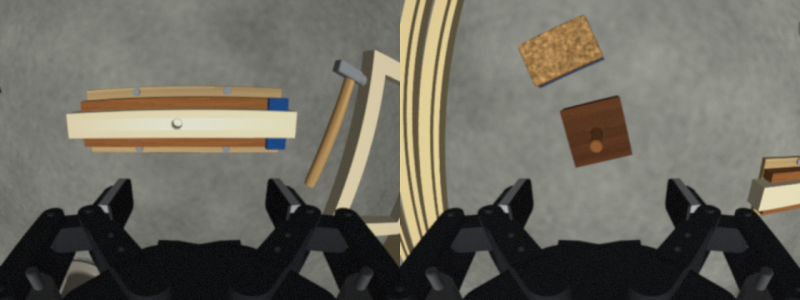

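Left half: the rail with its hole at (177,124), i.e. wrist pixel (248,174), and blue at the right. Right half: the stand at (597,131), with the dowel top at (596,146), i.e. wrist pixel (274,204). I'll measure both.

```bash
cat > b.py <<'E'
from h import *
f=np.load("pics/wj.npz"); im,d=f["im"],f["d"]; P=wcloud(d,f["p"],f["q"]); h=cv2.cvtColor(im,cv2.COLOR_RGB2HSV).astype(int)
W=wplane(f["p"],f["q"],.052); j=jig(W); j50=jig(wplane(f["p"],f["q"],.05))
roi=np.zeros(d.shape,bool); roi[110:220,80:430]=1
rail=roi&(h[...,2]>150)&(h[...,1]<85)&(abs(P[...,2]-.052)<.01); print("rail z",np.median(P[rail][:,2]),rail.sum())
for a in np.arange(-.16,.17,.04):
    s=rail&(abs(j[...,1]-a)<.003); x=j[s][:,0]; print(round(a,2),x.min().round(4),x.max().round(4),((x.min()+x.max())/2).round(4))
hol=roi&(abs(j[...,0])<.015)&(abs(j[...,1]-.004)<.015)&(P[...,2]<.049); print("hole",hol.sum(),j[hol].min(0),j[hol].max(0))
k=roi&(abs(j[...,0])<.018)&(abs(j[...,1]-.004)<.018)&(h[...,2]<175); print("holedark",k.sum(),j[k].min(0),j[k].max(0))
b=roi&(h[...,0]>100)&(h[...,0]<125)&(h[...,1]>120)&(P[...,2]>.045); print("blue y",np.percentile(j50[b][:,1],[1,99]),"x",np.percentile(j50[b][:,0],[1,99]))
f=np.load("pics/ws.npz"); im,d=f["im"],f["d"]; P=wcloud(d,f["p"],f["q"]);
t=np.zeros(d.shape,bool); t[120:240,200:340]=1
a=t&(abs(P[...,2]-.04)<.006); W=wplane(f["p"],f["q"],.04)[a][:,:2]; print("stand",cv2.minAreaRect((W*1000).astype(np.float32)))
a=t&(P[...,2]>.1)&(P[...,2]<.12); W=wplane(f["p"],f["q"],.105)[a][:,:2]; print("dowel",a.sum(),np.median(P[a][:,2]),cv2.minEnclosingCircle((W*1000).astype(np.float32)),W.mean(0))
E
python3 b.py
```

```text
rail z 0.05245484531190202 11974
-0.16 -0.0215 0.022 0.0003
-0.12 -0.0217 0.0232 0.0008
-0.08 -0.0218 0.0227 0.0004
-0.04 -0.0218 0.0224 0.0003
0.0 -0.0217 0.0226 0.0005
0.04 -0.0215 0.0233 0.0009
0.08 -0.0212 0.0231 0.001
0.12 -0.022 0.0233 0.0006
0.16 -0.0216 0.0226 0.0005
hole 147 [-0.0062679  -0.00073676] [0.00888059 0.0143033 ]
holedark 77 [-0.00745461 -0.00063129] [0.00544208 0.01436545]
blue y [-0.17687656 -0.14324269] x [-0.04210272  0.04326468]
stand ((530.5389404296875, 316.2783508300781), (80.65447998046875, 80.69192504882812), 25.269235610961914)
dowel 277 0.10511212987916543 ((531.3495483398438, 316.3160705566406), 7.4202799797058105) [0.5312383  0.31637305]
```

The wrist and top views differ by about 2.5 to 3 mm along y, consistently on both the jig and the stand. I'll use the mean. Next: grasp, relieve the side load, and lift.

```bash
sed -i 's/O=np.array(\[.5211,-.1821\])/O=np.array([.5212,-.1808])/' h.py
cat > c.py <<'E'
from h import *
F=lambda:np.round(r.read_state()["contact_force"],2)
D=[.5308,.3148]
command_gripper(.05,40)
r.move_straight([*D,.15],Q,speed=.1); print(F())
print("hit",r.move_straight([*D,.078],speed=.06,max_force=8),F())
command_gripper(.022,20); print("w22",F())
command_gripper(0.0,25); s=r.read_state(); print("grip",s["grip_width"],F(),s["torque"])
E
python3 c.py
```

```text
[-0.53  0.04 -0.7 ]
hit False [-0.21 -0.43  0.05]
w22 [0.15 0.21 0.08]
grip 0.013322692611207838 [-0.26 -0.44  0.51] [-0.06477704  0.10717308 -0.000613  ]
```

```bash
cat > d.py <<'E'
from h import *
F=lambda:np.round(r.read_state()["contact_force"],2)
command_gripper(0.0,45)
r.move_straight([.5308,.3148,.18],Q,speed=.08); print("lift",r.read_state()["grip_width"],F())
r.reach([*J(0,-.085),.18],Q)
r.move_straight([*J(0,-.085),.125],speed=.1); r.hold(.3); print(F())
hit=r.move_straight([*J(0,-.085),.109],speed=.01,max_force=4); s=r.read_state()
print("touch",hit,s["eef_pos"],F(),s["grip_width"],s["time_s"])
im,d=optics.get_image("scene"); np.savez("pics/s1.npz",im=im,d=d)
cv2.imwrite("pics/s1.png",cv2.resize(im[110:240,210:370,::-1],None,fx=4,fy=4,interpolation=cv2.INTER_CUBIC))
E
python3 d.py
```

```text
lift 0.012751093840560978 [0.06 0.69 0.26]
[-0.35 -0.27 -0.11]
touch True [ 0.53853582 -0.26402109  0.11510645] [ 0.62 -0.05  4.48] 0.013068244549276865 12.875
```

View pics/s1.png

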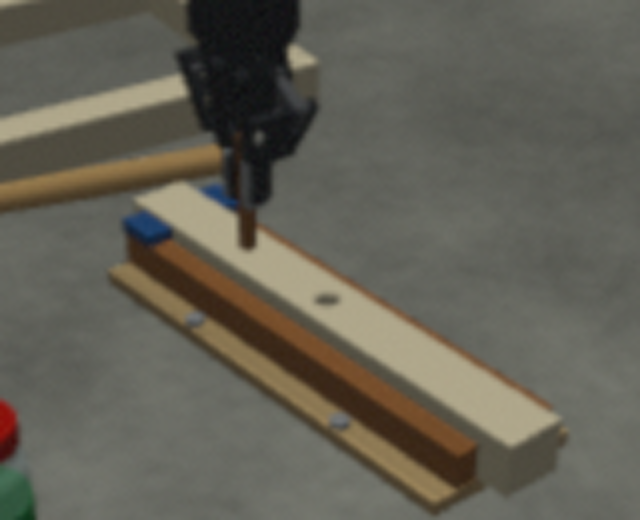

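Contact came at TCP z 0.1151, which puts the tip at 0.052 as expected. The picture shows the dowel upright on the rail's centre line at (248,245), with the hole at (327,299). Now I'll slide with light pressure, probing near the hole.

```bash
cat > e.py <<'E'
from h import *
S=r.read_state; F=lambda:np.round(S()["contact_force"],2)
z=S()["eef_pos"][2]
for y in [-.07,-.055,-.045,-.036,-.025,-.015,-.007,-.004,-.002,-.0005,.001,.0025,.004,.0055,.007,.0085,.010]:
    hit=r.move_straight([*J(0,y),z],Q,speed=.03,max_force=12); f=S()["contact_force"]
    if hit: print("side hit",y,F(),jig(S()["eef_pos"]))
    if y<-.005:
        if f[2]<2: z-=.0003
        if f[2]>7: z+=.0002
        print(y,z.round(4),F())
    else:
        h=r.move_straight([*J(0,y),z-.003],Q,speed=.012,max_force=5); zz=S()["eef_pos"][2]; print(y,h,zz.round(4),F(),round(S()["time_s"],1))
        if zz<.1133: print("drop"); break
        z=min(z,zz)
        if F()[2]>7: r.move_straight([*J(0,y),z+.0002],Q,speed=.01)
    if S()["time_s"]>42: break
E
python3 e.py
```

```text
-0.07 0.1151 [-0.07  0.71  4.48]
-0.055 0.1151 [-0.32  0.89  4.06]
-0.045 0.1151 [0.05 0.81 3.12]
-0.036 0.1151 [ 0.2  -0.64  4.33]
-0.025 0.1151 [0.53 1.52 4.34]
-0.015 0.1151 [0.04 0.19 4.74]
-0.007 0.1151 [-0.13  0.81  4.48]
-0.004 True 0.115 [-1.48  0.01  6.47] 17.0
-0.002 True 0.1149 [-1.67 -0.74  6.91] 17.5
-0.0005 True 0.1147 [-0.52  0.32  7.29] 17.9
0.001 True 0.1126 [1.46 1.31 1.93] 18.7
drop
```

It dropped at y≈+1 mm. Now I'll insert, easing the side forces as it goes down.

```bash
cat > g.py <<'E'
from h import *
S=r.read_state; F=lambda:np.round(S()["contact_force"],2)
p=np.array([*J(0,.001),S()["eef_pos"][2]])
for i in range(25):
    zt=max(p[2]-.006,.0885)
    h=r.move_straight([p[0],p[1],zt],Q,speed=.015,max_force=6); s=S(); f=s["contact_force"]; p[2]=s["eef_pos"][2]
    print(i,h,p[2].round(4),np.round(f,1),np.round(s["torque"],2),jig(p).round(4),round(s["time_s"],1))
    if p[2]<.0915 and f[2]>5 or s["time_s"]>40 or p[2]<.0888: break
    if h:
        p[2]+=.0003
        d=f[:2]/max(np.hypot(*f[:2]),1e-6)*.0007 if np.hypot(*f[:2])>.8 else ey*.0007
        p[:2]+=d; r.move_straight(p,Q,speed=.01)
E
python3 g.py
```

```text
0 True 0.1117 [1.  1.7 0.4] [ 0.44 -0.19 -0.01] [-0.     0.001] 18.9
1 False 0.1057 [-0.6  6.4  1.4] [ 1.25  0.17 -0.02] [0.0005 0.0015] 19.7
2 False 0.0995 [-0.9  6.6  1.5] [ 1.28  0.12 -0.05] [0.0005 0.0015] 20.3
3 False 0.0932 [-1.5  6.5  2.8] [ 1.3   0.16 -0.  ] [0.0005 0.0015] 20.8
4 True 0.0901 [-0.3  1.8  5.4] [0.22 0.03 0.05] [0.0005 0.0015] 21.1
```

Seated: TCP 0.0901 puts the tip at 0.027 m, which is the hole's floor. Next: relieve the side load, release, retreat and check.

```bash
cat > k.py <<'E'
from h import *
S=r.read_state; F=lambda:np.round(S()["contact_force"],2)
p=S()["eef_pos"].copy(); p[2]+=.0003; p[:2]=J(.0004,.0024)
r.move_straight(p,Q,speed=.01); r.hold(.2); print("relieved",F())
command_gripper(.022,20); r.hold(.2); command_gripper(.05); r.hold(.2); print("open",S()["grip_width"],F())
r.move_straight([*p[:2],.17],Q,speed=.08)
r.move_straight([*J(0,.0),.22],Q); im,P=wrist("we")
f=np.load("pics/we.npz"); t=(P[...,2]>.1)&(P[...,2]<.13)&(np.linalg.norm(P[...,:2]-p[:2],axis=-1)<.03)
print("dowel top z",np.median(P[t][:,2]),"jig",jig(P[t]).mean(0),t.sum())
r.reach([*J(-.05,.0),.33],Q)
im,d=optics.get_image("scene"); cv2.imwrite("pics/s2.png",cv2.resize(im[110:240,210:370,::-1],None,fx=4,fy=4,interpolation=cv2.INTER_CUBIC))
print(S()["time_s"],F())
E
python3 k.py
```

```text
relieved [0.04 5.88 0.44]
open 0.05014431589078284 [ 0.16 -0.09 -0.63]
dowel top z 0.1169454598835315 jig [0.00190537 0.00417641] 377
25.0 [0.16 0.06 0.48]
```

View pics/s2.png

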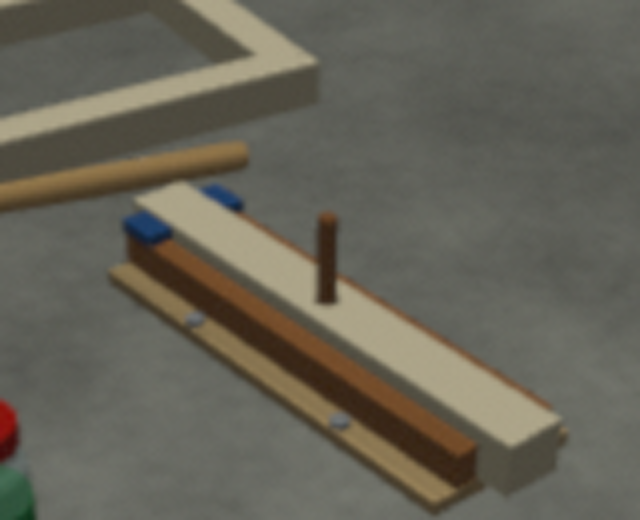

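The dowel stands upright in the hole at (327,300) with its top at z = 0.117 m, which is 27 mm plus its 90 mm length. The gripper is clear, so I'm handing in.

```bash
python3 -c "
from workcell import r
r.finish_job(); print(r.read_state()['time_s'])"
```

```text
the job is handed in; nothing more can be done
the job is handed in; nothing more can be done
```

The dowel is standing in the blind hole, fully seated and released, and the job is handed in; no verdict came back. I gripped it in the stand, set its tip on the rail about 85 mm from the jig's middle on the blue side, and slid it along the centre line at about 4 N. It dropped in at about y = +1 mm, and I pushed it down to the floor.

**Seating:** The tool stopped with the tip at about 27 mm, which is the hole's floor. After release, the wrist camera put the dowel's top at 116.9 mm, against 117 mm expected.

**Final state:** The last picture shows the dowel upright, with the gripper clear and no contact force. The clock read 25 s just before I handed in. I never drove near the glue, sander or hammer, but I did not measure their positions again at the end.

**Disagreements:**
- The top and wrist cameras differed by about 2.5–3 mm along y, so I used the mean and let the touch search absorb the rest.
- My last sideways nudge before release was meant to ease the side load but raised it from about 2 N to 6 N. It went away when the gripper opened, and the dowel stayed put.

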